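Tighten the duct's inspection cover and reopen its damper

ROBOT

A 6-joint arm with a two-finger parallel gripper is mounted at the origin on the work surface. World frame = base frame: x ahead of the robot, y to its left, z up, the work surface at z = 0. Lengths are in mm, angles in rad, forces in N, time in s.
With the tool pointing down it reaches from about 350 to 875 mm from the base axis. Payload 4.2 kg.
Tool frame: the origin (TCP) lies between the finger pads; the fingertips stand 14 mm ahead of it and the grasp point (between the pads) lies 5 mm behind it; z points along the fingers, y is the line along which they close (so a half turn about z gives the same grasp; the last joint's range is limited). The gripper opens to 85 mm and grips with 20 to 120 N. Pads are 22 mm wide; open, the fingers measure 114 mm over their backs; the gripper's body (76 mm by 85 mm) begins 54 mm behind the grasp point. The pads swing forward as they close: fully open they stand 13 mm farther back than shut.
Start: joints at [-0.882, 0.385, 0.008, 0, -1.194, -0.259], TCP at [260.443, -568.127, 245.312] pointing down, gripper open.
Joint ranges: [-3.14, 3.14], [-1.21, 2.06], [-1.07, 1.41], [-3.16, 2.05], [-2.99, -0.16], [-3.1, 3.1]. Speed limits (rad/s): [2.79, 2.79, 3.14, 3.14, 3.14, 3.14].

INTERFACE

Orientations are given as a unit quaternion [x, y, z, w].
In Python, from bench import * gives the robot as it stands.
- The arm moves only by the tool carry_out, never from a script. Its argument "motion" is a list of rows, each a list of 7 numbers: the turn, a rotation vector about the tool's x, y, z in rad, then the shift along the tool's x, y, z in mm, then the opening, from -1 (shut) to 1 (fully open), so that 0 is half open. A call has 1 to 5 rows; each row is the pose to reach, as a shift and turn from the pose commanded when the call began, along the tool's axes at that moment; what a row does not reach only later rows make up. A row lasts 1/8 s, in which the tool goes at most 62.5 mm and 10.7 degrees, less where a joint would pass 70% of its speed; a pose out of reach is approached as far as the arm can. A call with a gripper value outside its range is refused whole. The fingers move at their own pace and stop on an object; the grip force is fixed at half the most. Time passes only in rows, so rows that repeat a pose let the fingers close. It gives the time, the measured TCP pose, the force, the opening and the grip force at its end, in the units of the state.
- read_state(): the state, without advancing time (a new reading comes with each control period).
- get_image(name): name is "side" or "top" or "wrist"; returns a dict with "color" (420x560x3 uint8, blue, green, red), "mtx" (3x3 intrinsics, pixels), "k1" (the pictures are not rectified: a ray, as slopes to the right and down, at radius r is drawn at 1 + k1 r^2 times it, then the intrinsics apply), "position" and "orientation" of the camera in the world. Camera axes: x right, y down, z forward; pixel columns grow to the right and rows downward; lengths in mm; the calibration is good to about 2 mm. A picture is of the moment at which its call begins. There is no depth.
- job_done(): hands the job in; it is judged then, once.
The state is a dict: "clock": time; "joints": joint angles; "joint_vel": joint speeds; "joint_efforts": joint torques, N m; "position": TCP position; "ee_rot": TCP orientation; "contact_force": force on the tool from outside, world axes, zero at the start; "wrist_torque": the same for the moment, N m; "gripper_width": finger opening in mm; "grasp_force": force on a finger pad.
Only numpy, scipy, OpenCV 4.12 (cv2) and the standard library are available. Lean on these libraries where they do the work, as an engineer would, in place of code of your own. Each camera call takes 0.05 s, during which the arm holds its last target. There are 200 camera calls.

TASK

The dust-extraction duct on the bench has been cleared and its blue inspection cover set back in place. Turn the brass wing nut on the cover clockwise until it is fully tight, and only then swing the red damper lever from across the duct to fully open, in line with the duct. Let go of everything and leave the tools, bottle and tin on the bench where they are.

Things in the scene. Friction and masses are not known exactly. Their poses are not given: they have to be found in the camera images.
- nut_grip (a point): Brass wing nut: point on its axis, 24 mm above its underside, 10 mm below its wing tops. z = its axis, outwards, leaning 26 deg from vertical to the robot's side; y = along the wings, x = square to their flat faces. Two wings 9 mm thick, 52 mm across, 34 mm high in all; 21 mm round hub, 13 mm high. Upper 21 mm of the wings stands clear of the hub. Turns in place, does not rise.
- wing_nut (a joint): Angle of the wing nut in rad: 0 = fully tight, at a hard stop, wings then lying along the duct. Larger = unscrewed anticlockwise seen from outside along its axis; up to 4.4. Tightening is clockwise. Friction 0.12 N m, stays where left.
- cover: Blue curved inspection cover, 132 mm along the duct, on the duct's upper shoulder facing the robot; fixed. Origin on the bench below the duct's axis, z up, y along the duct, x away from the robot. Either side of the wing nut, 35 mm from its axis along y, stands a fixed bow handle of 8 mm rod, 64 mm wide across the duct, its top 1 mm below the wing tops: 31 mm free from nut axis to handle.
- lever_grip (a point): Middle of the red grip of the damper lever, 74 mm out from its pivot, 191 mm above the bench. Grip: 56 mm long, 18 mm wide, 16 mm high, level. x axis points from here to the pivot, z up. Below it when open: quadrant plate at 171 mm within 33 mm of the pivot, damper sleeve crown at 163 mm, flanges 166 mm.
- lever_pivot (a point): Pivot of the damper lever, on top of the duct: a vertical axis, at the height of the grip's middle. A shaft end stands 14 mm higher than this point here. Two stop pins 6 mm thick stand 26 mm from it, up to 187 mm above the bench.
- damper (a joint): Angle of the damper lever in rad: 0 = closed, lever across the duct pointing to the robot's side (stop); grows clockwise seen from above; 1.571 = open, lever in line with the duct pointing to +y of the duct, the robot's left (stop). Friction 0.2 N m, stays where left.
- duct: Bare metal duct, 100 mm diameter, axis 110 mm above the bench, 620 mm long, fixed. Origin on the bench below its middle; y along it, x away from the robot. Strapped to cradles 272 mm either side. At its middle a 69 mm blanked branch leans away from the robot at 50 deg from vertical, up to 225 mm high. At the -y end an elbow goes down. A copper pipe runs 78 mm behind, 83 mm high.
- glue_mid (a point): Yellow glue bottle with orange cap, loose bystander standing on the bench in front of the duct: 56 mm diameter, 150 mm high; this point half-way up. Leave alone.
- plane_mid (a point): Metal block plane, loose bystander on the bench: 160 mm long along its x, 50 mm wide, 45 mm high; this point 20 mm up. Leave alone.
- square_mid (a point): Try square lying flat, loose bystander on the bench: wooden stock 115 x 30 x 18 mm along its x, steel blade 38 mm wide reaching 120 mm to its +y; this point at the middle of the stock. Leave alone.
- wax_mid (a point): Green wax tin, loose bystander on the bench: 80 mm diameter, 45 mm high; this point half-way up. Leave alone.

How it is judged:
By the outcome, as a careful person would: the job done as asked, in the order asked, and still so for the second after the job is handed in, with the robot touching nothing.
It also fails if it takes over 72 s, if anything falls off the work surface, if the arm or the gripper's body presses on something with over 40 N, if the wrist force passes 120 N, or if a joint passes its speed limit or range.

## Working session

There is one attempt and no reset: what is moved stays moved. The work goes in short steps, Python scripts to look and compute and a tool call to move; the robot and the scene stay as the last step left them, time stands still between calls to the robot, and variables do not carry over. Pictures are saved under pics/ and viewed, at most 10 in all, crops included, and the job is handed in when it is done.

Besides the shell and the picture viewer there is one more tool, called as name([rows], argument=value, ...), one row to a line, values as JSON. carry_out: Moves the arm, as the interface text tells. Its arguments: {"type":"object","properties":{"motion":{"type":"array"}},"required":["motion"]}

```bash
mkdir -p pics; ls
python3 - <<'E'
from bench import *
import cv2
for n in("side","top"):
    g=get_image(n); cv2.imwrite(f"pics/{n}0.png",g["color"]); print(n,g["mtx"],g["k1"],g["position"],g["orientation"])
print(read_state())
E
```

```text
pics
side [[512.6621485    0.         279.38652825]
 [  0.         512.6621485  207.75903285]
 [  0.           0.           1.        ]] 0.06812043411486514 [ 84.17049398 487.41988964 791.27191276] [-0.32291589  0.86255022 -0.36577902  0.13393338]
top [[391.64273018   0.         275.24111323]
 [  0.         391.64273018 206.87127531]
 [  0.           0.           1.        ]] -0.08190693383318796 [409.39539923  11.19095434 866.46237629] [ 0.71069981 -0.69781729  0.06684495 -0.05906408]
{'clock': 0.1, 'joints': array([-8.82426222e-01,  3.85454467e-01,  6.75712156e-03, -4.65604741e-04,
       -1.19400458e+00, -2.58642639e-01]), 'joint_vel': array([-6.80101251e-04, -2.72318680e-03,  3.81070544e-03,  1.42459435e-03,
        1.18289756e-03, -9.89731192e-05]), 'joint_efforts': array([-5.19090172e-04, -3.93318880e+01,  1.88929904e+01,  4.19793069e+00,
       -2.57052234e-03,  6.75234034e-06]), 'position': array([ 260.22597626, -567.69538437,  244.33951621]), 'ee_rot': array([-2.13130305e-01,  9.77023295e-01,  9.46642657e-04, -2.41904218e-04]), 'contact_force': array([0.09171841, 0.13110148, 0.24989134]), 'wrist_torque': array([ 0.0389188 , -0.00094529,  0.00744526]), 'grasp_force': 0.0, 'gripper_width': 85.38146539788262}
```

View pics/side0.png

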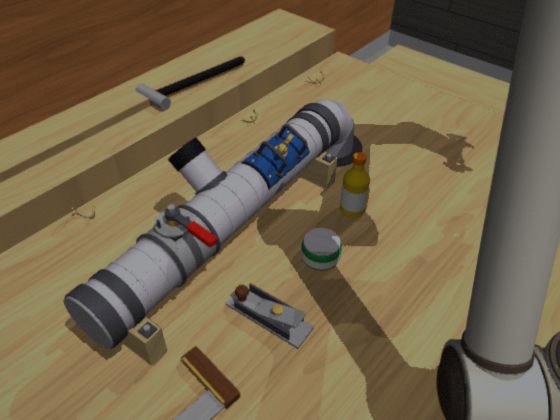

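View pics/top0.png

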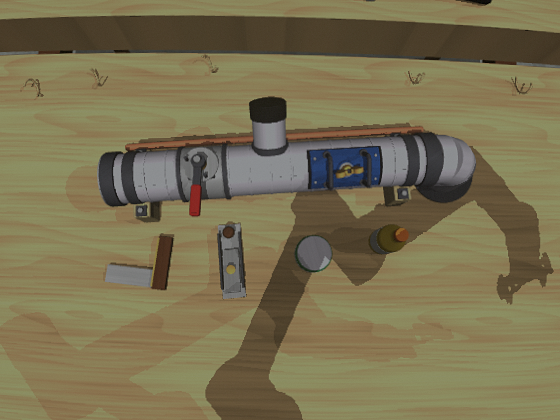

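The side view shows the nut at about (284,150) and the lever grip at (202,233). The top view shows the nut at (349,170), the pivot at (199,158) and the grip at (196,200). I'll enlarge the nut and lever.

Run:
```python
import cv2,numpy as np
s=cv2.imread("pics/side0.png");t=cv2.imread("pics/top0.png")
a=lambda im,x,y,w,h,k:cv2.resize(im[y:y+h,x:x+w],None,fx=k,fy=k,interpolation=cv2.INTER_CUBIC)
# each tile 400x300
cv2.imwrite("pics/crops.png",np.vstack([np.hstack([a(t,310,140,80,60,5),a(s,240,115,80,60,5)]),np.hstack([a(t,160,140,80,75,4),a(s,150,195,80,75,4)]).repeat(1,0)[:, :]  if 0 else np.hstack([a(t,160,143,100,75,4),a(s,145,190,100,75,4)])]))
```

```text
(no output)
```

View pics/crops.png

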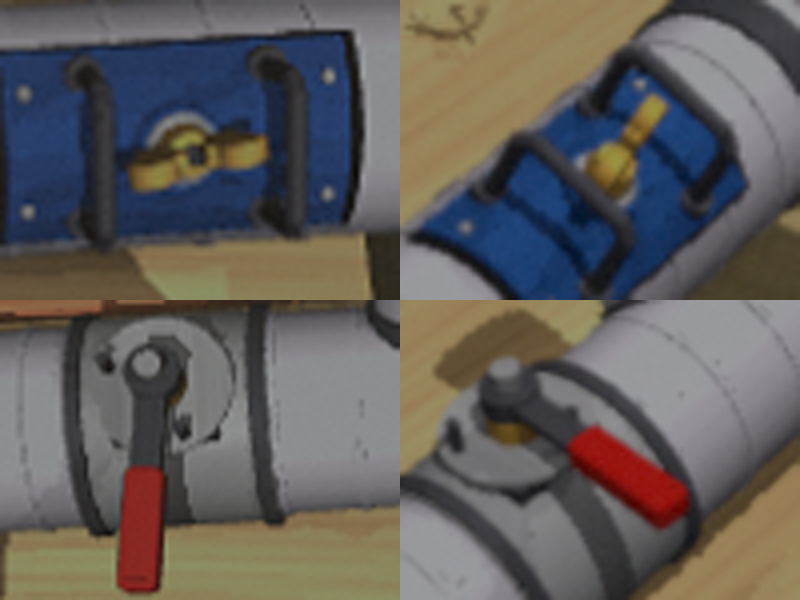

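Enlarged, top/side pixels are: shaft end (196.8,158.5)/(171.3,207), grip (195.5,200)/(201.2,232.5), hub (349.2,171)/(282.4,149). The wings lie roughly along the duct. Next I'll triangulate these and overlay a wing model.

```bash
cat > h.py <<'E'
from bench import *
import cv2,numpy as np
from scipy.spatial.transform import Rotation as R
from scipy.optimize import least_squares
def cam(n):
    g=get_image(n); return g
def K(g): return np.array(g["mtx"]),np.array([g["k1"],0,0,0,0.])
def proj(g,P):
    P=np.atleast_2d(P); r=R.from_quat(g["orientation"]).inv()
    p=r.apply(P-g["position"]); m,d=K(g)
    return cv2.projectPoints(p.reshape(-1,1,3),np.zeros(3),np.zeros(3),m,d)[0].reshape(-1,2)
def tri(gs,px):
    f=lambda X:np.concatenate([proj(g,X)[0]-p for g,p in zip(gs,px)])
    s=least_squares(f,[500,0,150]); return s.x,s.fun
def ray(g,p,z):
    m,d=K(g); u=cv2.undistortPoints(np.array([[p]],float),m,d)[0,0]
    v=R.from_quat(g["orientation"]).apply([*u,1]); o=np.array(g["position"]); return o+v*(z-o[2])/v[2]
E
python3 - <<'E'
from h import *
s,t=cam("side"),cam("top")
for n,a,b,z in [("shaft",(196.8,158.5),(171.3,207),205),("grip",(195.5,200),(201.2,232.5),199),("hub",(349.2,171),(282.4,149),170)]:
    X,f=tri([t,s],[a,b]); print(n,X.round(1),f.round(1),ray(t,a,z).round(1),ray(s,b,z).round(1))
# duct crown line: cover handle tops etc; duct end caps in top
for p in [(349.2,171),(330,170),(367.5,168)]: print(ray(t,p,175).round(1))
print("glue",ray(t,(400,234),150),"wax",ray(t,(313,252),45))
E
```

```text
shaft [612.3 144.2 204.7] [ 0.1  0.1 -0.1 -0. ] [612.4 144.4 205. ] [611.7 144.4 205. ]
grip [540.6 145.  194.3] [-0.2 -0.3  0.3  0.1] [539.2 143.7 199. ] [537.5 147.9 199. ]
hub [ 606.6 -131.   167.3] [-0.3 -0.5  0.6  0.1] [ 605. -131.  170.] [ 605.4 -127.8  170. ]
[ 603.6 -130.   175. ]
[604.7 -94.5 175. ]
[ 610.1 -164.1  175. ]
glue [ 491.83481099 -228.49035409  150.        ] wax [463.02985536 -77.3258125   45.        ]
```

```bash
cat >> h.py <<'E'
YAW=np.radians(4.6); HUB=np.array([606.3,-131,168.])
xd=np.array([np.cos(YAW),np.sin(YAW),0]); yd=np.array([-np.sin(YAW),np.cos(YAW),0])
n=-xd*np.sin(np.radians(26))+np.array([0,0,1])*np.cos(np.radians(26))
NG=HUB+11*n
def nut_R(phi):   # tool z into the nut; phi = wings' anticlockwise angle from duct; tool y = -nut x
    y=-np.cross(yd,n); y=R.from_rotvec(n*phi).apply(y); z=-n
    return R.from_matrix(np.c_[np.cross(y,z),y,z])
def rel(pos,rot):
    s=read_state(); c=R.from_quat(s["ee_rot"])
    print("turn",(c.inv()*rot).as_rotvec().round(3),"shift",c.inv().apply(pos-s["position"]).round(1))
    print("clock",round(s["clock"],2),"pos",s["position"].round(1),"q",s["joints"].round(3),"F",s["contact_force"].round(1),"T",s["wrist_torque"].round(2),"w",round(s["gripper_width"],1),s["grasp_force"])
E
python3 - <<'E'
from h import *
print(n,NG,nut_R(.2).as_matrix()); rel(NG+140*n,nut_R(0.2))
E
```

```text
[-0.4369591  -0.03515689  0.89879405] [ 601.4934499  -131.38672584  177.88673451] [[ 0.25658792 -0.86210752  0.4369591 ]
 [-0.96258912 -0.26867486  0.03515689]
 [ 0.0870909  -0.42963291 -0.89879405]]
turn [ 0.432 -0.24  -1.395] shift [-434.3  275.7  -58.7]
clock 0.2 pos [ 260.3 -567.9  244.6] q [-0.882  0.385  0.007 -0.    -1.194 -0.259] F [-0.9 -0.3 -1. ] T [-0.02 -0.02  0.02] w 86.0 0.0
```

carry_out([
  [0.43, -0.24, -1.4, -434, 276, -58, 1],
  [0.43, -0.24, -1.4, -434, 276, -58, 1],
  [0.43, -0.24, -1.4, -434, 276, -58, 1],
  [0.43, -0.24, -1.4, -434, 276, -58, 1],
  [0.43, -0.24, -1.4, -434, 276, -58, 1],
])

```text
clock: 0.82
position: [429.9, -305.5, 280.8]
ee_rot: [-0.609, 0.779, -0.113, 0.1]
contact_force: [1.1, 0.5, 0.1]
gripper_width: 85.3
grasp_force: 0.0
```

Run:
```python
from h import *
rel(NG+140*n,nut_R(0.2))
```

```text
turn [ 0.157 -0.088 -0.505] shift [-191.1  -69.6    1.3]
clock 0.82 pos [ 429.9 -305.5  280.8] q [-0.336  0.067 -0.332 -0.06  -0.872  0.124] F [1.1 0.5 0.1] T [0.08 0.51 0.01] w 85.3 0.0
```

carry_out([
  [0.157, -0.088, -0.5, -191, -69, 1, 1],
  [0.157, -0.088, -0.5, -191, -69, 1, 1],
  [0.157, -0.088, -0.5, -191, -69, 1, 1],
  [0.157, -0.088, -0.5, -191, -69, 1, 1],
  [0.157, -0.088, -0.5, -191, -69, 1, 1],
])

```text
clock: 1.45
position: [540.2, -137.7, 303.2]
ee_rot: [0.776, -0.59, 0.167, -0.149]
contact_force: [-0.9, -0.3, -0.1]
gripper_width: 85.4
grasp_force: 0.0
```

Run:
```python
from h import *
rel(NG+140*n,nut_R(0.2))
g=cam("wrist"); import pickle; pickle.dump(g,open("w1.pkl","wb"))
im=g["color"].copy()
print(g["position"],proj(g,np.array([HUB,HUB-13*n,NG])).round(1), R.from_quat(g["orientation"]).as_matrix().round(3))
cv2.imwrite("pics/w1.png",im)
```

```text
turn [ 0.003  0.    -0.009] shift [-1.2 -0.7 -0.4]
clock 1.45 pos [ 540.2 -137.7  303.2] q [ 0.029  0.044 -0.349 -0.033 -0.727  0.262] F [-0.9 -0.3 -0.1] T [-0.1   0.9   0.02] w 85.4 0.0
[ 500.10783488 -204.13298547  424.25545055] [[276.8 201.8]
 [276.8 198.2]
 [276.8 205.1]] [[-0.866 -0.352  0.355]
 [-0.26   0.923  0.284]
 [-0.427  0.153 -0.891]]
```

View pics/w1.png

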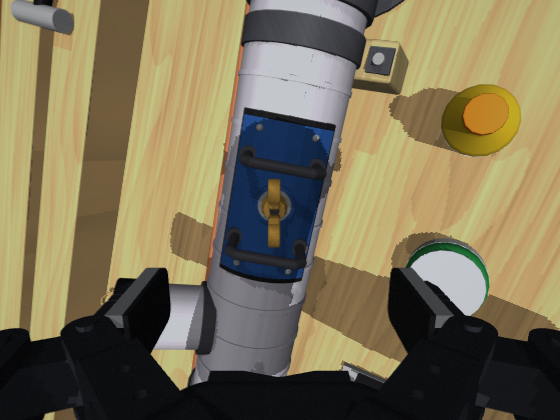

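Wrist view: the wings run vertically at column ~274, rows 180–246, with the hub at about (274,207). So the wings match the tool angle phi≈0.2. I'll refine with the colour mask and a model fit over all three cameras.

Run:
```python
from h import *
import pickle
gs=[pickle.load(open("w1.pkl","rb")),cam("top"),cam("side")]
boxes=[(250,170,300,255),(335,160,366,182),(270,130,300,160)]
H=[]
for g,(x0,y0,x1,y1) in zip(gs,boxes):
    hsv=cv2.cvtColor(g["color"],cv2.COLOR_BGR2HSV)
    m=cv2.inRange(hsv,(12,90,60),(32,255,255)); k=np.zeros_like(m); k[y0:y1,x0:x1]=m[y0:y1,x0:x1]
    ys,xs=np.nonzero(k); c=np.array([xs.mean(),ys.mean()]); u,s,v=np.linalg.svd(np.c_[xs,ys]-c,full_matrices=False)
    print(len(xs),c.round(1),v[0].round(3),xs.min(),xs.max(),ys.min(),ys.max()); H.append((k,c,v[0]))
    z=3; 
W=gs[0]
# wing direction from wrist: compare with projected wings at phi
for off in (0,):
  for phi in np.arange(0,.45,.05):
    r=nut_R(phi); wd=r.as_matrix()[:,0]
    o=[]
    for g,(k,c,v) in zip(gs,H):
        p=proj(g,np.array([NG+22*wd,NG-22*wd])); d=p[0]-p[1]; o+=[np.degrees(np.cross(d/np.linalg.norm(d),v if d@v>0 else -v)).round(1)]
    print(round(phi,2),o)
for g in gs: print(proj(g,np.array([HUB-13*n,NG])).round(1))
crop=lambda g,b:cv2.resize(g["color"][b[1]:b[3],b[0]:b[2]],(266,400),interpolation=cv2.INTER_CUBIC)
cv2.imwrite("pics/w1c.png",np.hstack([cv2.resize(W["color"][100:290,205:345],None,fx=3,fy=3,interpolation=cv2.INTER_CUBIC),cv2.resize(cv2.merge([H[0][0]]*3)[100:290,205:345],None,fx=2,fy=3)[:, :300]]))
```

```text
977 [273.6 211.2] [-0.004  1.   ] 261 286 179 246
186 [348.3 170.8] [ 0.978 -0.21 ] 336 362 165 177
140 [282.7 142.8] [0.348 0.938] 270 292 130 153
0.0 [np.float64(-10.9), np.float64(-8.9), np.float64(-54.0)]
0.05 [np.float64(-8.0), np.float64(-6.1), np.float64(-52.6)]
0.1 [np.float64(-5.0), np.float64(-3.3), np.float64(-51.0)]
0.15 [np.float64(-2.1), np.float64(-0.5), np.float64(-49.2)]
0.2 [np.float64(0.8), np.float64(2.3), np.float64(-47.1)]
0.25 [np.float64(3.8), np.float64(5.1), np.float64(-44.8)]
0.3 [np.float64(6.7), np.float64(7.9), np.float64(-42.4)]
0.35 [np.float64(9.6), np.float64(10.6), np.float64(-39.7)]
0.4 [np.float64(12.5), np.float64(13.3), np.float64(-37.0)]
[[276.8 198.2]
 [276.8 205.1]]
[[347.5 169.4]
 [350.3 171.7]]
[[280.7 152.5]
 [285.1 145.7]]<stdin>:19: DeprecationWarning: Arrays of 2-dimensional vectors are deprecated. Use arrays of 3-dimensional vectors instead. (deprecated in NumPy 2.0)
```

View pics/w1c.png

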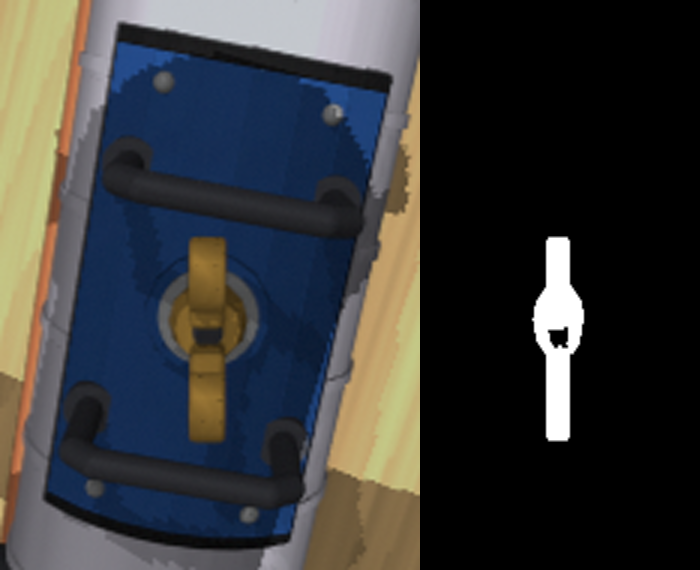

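Run:
```python
from h import *
import pickle
W=pickle.load(open("w1.pkl","rb")); T=cam("top"); S=cam("side")
Rm=nut_R(0.18).as_matrix(); wd,fd=Rm[:,0],Rm[:,1]
def pts(c):  # c = nut_grip, wing corners
    return np.array([c+a*26*wd+b*4.5*fd+h*n for a in(-1,1) for b in(-1,1) for h in(-8,10)])
th=np.linspace(0,6.28,24)
def hub(c): return np.array([c-11*n+10.5*(np.cos(a)*wd+np.sin(a)*fd) for a in th])
def f(c):
    w=proj(W,pts(c)); h=proj(W,hub(c)); t=proj(T,np.vstack([pts(c)]))
    s=proj(S,pts(c))
    return np.array([w[:,1].min()-179,w[:,1].max()-247,w[:,0].mean()-274.3,
      t[:,0].min()-336,t[:,0].max()-364,t[:,1].min()-165, t[:,1].max()-178,
      (h[:,0].min()-261)*.5,(h[:,0].max()-287)*.5, s[:,1].min()-133.5])
s=least_squares(f,NG); print("NG",NG.round(1),"fit",s.x.round(1),f(NG).round(1),s.fun.round(1))
# handle tops midpoints in wrist (height 33 above underside -> top surface; rod axis 29)
for p in[(205+232/3,100+200/3),(205+180/3,100+470/3)]: print("handle",ray(W,p,180).round(1))
print("pred handle",proj(W,np.array([s.x+5*n+35*yd,s.x+5*n-35*yd])).round(1))
```

```text
NG [ 601.5 -131.4  177.9] fit [ 600.8 -126.7  181. ] [-9.7 -5.   2.5 -0.8  2.   0.3  0.4  1.2  1.5  0.1] [-3.3  2.  -0.1 -3.  -0.2  0.2  0.3 -0.   0.4  0. ]
handle [ 604.5 -160.8  180. ]
handle [598.6 -89.4 180. ]
pred handle [[265.6 257. ]
 [283.3 167. ]]
```

```bash
sed -i 's/radians(4.6)/radians(4.7)/; s/^NG=.*/NG=np.array([600.6,-126.8,181.])/' h.py
python3 - <<'E'
from h import *
rel(NG+45*n,nut_R(0.18));rel(NG+5*n,nut_R(0.18))
E
```

```text
turn [ 0.003 -0.002  0.006] shift [-7.4 -3.7 92. ]
clock 1.7 pos [ 539.5 -139.6  303.3] q [ 0.026  0.043 -0.349 -0.033 -0.727  0.262] F [0.7 0.3 0.9] T [-0.03  0.85 -0.04] w 85.3 0.0
turn [ 0.003 -0.002  0.006] shift [ -7.5  -3.8 132. ]
clock 1.7 pos [ 539.5 -139.6  303.3] q [ 0.026  0.043 -0.349 -0.033 -0.727  0.262] F [0.7 0.3 0.9] T [-0.03  0.85 -0.04] w 85.3 0.0
```

carry_out([
  [0, 0, 0, -7.5, -3.8, 50, 0],
  [0, 0, 0, -7.5, -3.8, 92, 0],
  [0, 0, 0, -7.5, -3.8, 92, 0],
  [0, 0, 0, -7.5, -3.8, 92, 0],
])

```text
clock: 2.2
position: [581.8, -128.1, 222.8]
ee_rot: [0.775, -0.59, 0.168, -0.149]
contact_force: [0.7, 0.2, 0.7]
gripper_width: 42.8
grasp_force: 0.0
```

Run:
```python
from h import *
rel(NG+5*n,nut_R(0.18)); 
g=cam("wrist"); cv2.imwrite("pics/w2.png",g["color"]); rel(NG+5*n,nut_R(0.18))
```

```text
turn [ 0.001 -0.003  0.007] shift [-0.2  1.3 40.9]
clock 2.2 pos [ 581.8 -128.1  222.8] q [ 0.049  0.183 -0.409 -0.024 -0.527  0.238] F [0.7 0.2 0.7] T [-0.05  0.8   0.  ] w 42.8 0.0
turn [-0.    -0.003  0.007] shift [-0.2  1.8 41.5]
clock 2.25 pos [ 581.9 -128.1  223.6] q [ 0.049  0.181 -0.408 -0.024 -0.526  0.238] F [-0.4  0.8 -0.7] T [-0.04  0.89  0.02] w 42.8 0.0
```

View pics/w2.png

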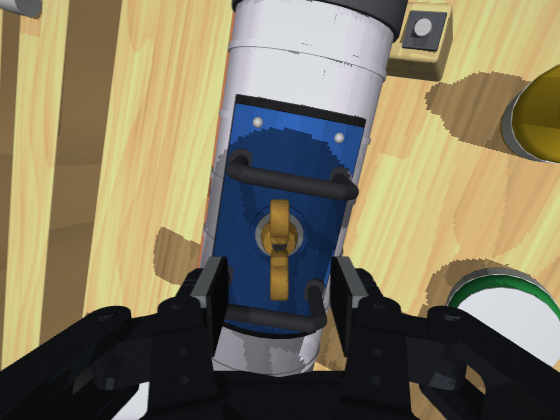

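The wings at column 279.5 are centred between the fingers at 222 and 338, and the handles are clear. I'll descend and close.

carry_out([
  [0, 0, 0, 0, 0.8, 41, 0],
  [0, 0, 0, 0, 0.8, 41, 0],
  [0, 0, 0, 0, 0.8, 41, -1],
  [0, 0, 0, 0, 0.8, 41, -1],
  [0, 0, 0, 0, 0.8, 41, -1],
])

```text
clock: 2.88
position: [598.6, -126.9, 188.0]
ee_rot: [0.775, -0.59, 0.169, -0.15]
contact_force: [-6.5, -0.2, 9.2]
gripper_width: 7.0
grasp_force: 103.3
```

carry_out([
  [0, 0, 0, 0, 0, 0, -1],
  [0, 0, 0, 0, 0, 0, -1],
])

```text
clock: 3.12
position: [598.6, -126.9, 188.0]
ee_rot: [0.775, -0.59, 0.169, -0.15]
contact_force: [-6.8, -0.9, 8.8]
gripper_width: 7.1
grasp_force: 103.2
```

Run:
```python
from h import *
rel(NG+5*n,nut_R(0.18))
```

```text
turn [-0.002 -0.003  0.008] shift [-0.1  1.3  2.1]
clock 3.12 pos [ 598.6 -126.9  188. ] q [ 0.05   0.248 -0.422 -0.027 -0.445  0.241] F [-6.8 -0.9  8.8] T [-0.19  1.51 -0.15] w 7.1 103.23945579235442
```

carry_out([
  [0, 0, 0, 0, 0, 0, 0],
  [0, 0, 0, 0, 0.5, -3, 0],
  [0, 0, 0, 0, 0.5, -3, -1],
  [0, 0, 0, 0, 0.5, -3, -1],
  [0, 0, 0, 0, 0.5, -3, -1],
])

```text
clock: 3.75
position: [598.1, -126.4, 188.5]
ee_rot: [0.775, -0.59, 0.169, -0.15]
contact_force: [-1.0, 0.9, 5.6]
gripper_width: 7.2
grasp_force: 62.1
```

Run:
```python
from h import *
rel(NG+5*n,nut_R(0.18))
```

```text
turn [-0.001 -0.002  0.008] shift [0.4 1.1 2.8]
clock 3.75 pos [ 598.1 -126.4  188.5] q [ 0.05   0.247 -0.422 -0.027 -0.447  0.241] F [-1.   0.9  5.6] T [0.2  0.66 0.1 ] w 7.2 62.128968058823375
```

carry_out([
  [0, 0, 0.13, 0, 0, 0, -1],
  [0, 0, 0.25, 0, 0, 0, -1],
  [0, 0, 0.25, 0, 0, 0, -1],
])

```text
clock: 4.12
position: [598.4, -126.4, 188.7]
ee_rot: [0.696, -0.682, 0.149, -0.17]
contact_force: [-0.7, 1.4, 6.7]
gripper_width: 7.4
grasp_force: 62.1
```

```bash
cat >> h.py <<'E'
def nut_state():
    s=read_state(); r=R.from_quat(s["ee_rot"]); z=r.apply([0,0,1])
    d=nut_R(0).inv()*r; print("phi",-d.as_rotvec().round(3),"Taxis",round(float(s["wrist_torque"]@z),2),"T",s["wrist_torque"].round(2),"q6",s["joints"][5].round(3),"w",round(s["gripper_width"],1),"clock",s["clock"],"off",r.inv().apply(NG-s["position"]).round(1),"Ftool",r.inv().apply(s["contact_force"]).round(1))
E
python3 -c "
from h import *
nut_state()"
```

```text
phi [-0.002 -0.002 -0.062] Taxis 0.11 T [0.3  0.42 0.04] q6 -0.009 w 7.4 clock 4.125 off [0.7 1.4 7.8] Ftool [-1.6 -2.3 -6.3]
```

The nut turned past phi=0 with only friction torque, so the stop is half a turn further on. Joint 6 lacks that range, so I'll turn a bit more, release, rewind half a turn and regrip.

carry_out([
  [0, 0, 0.17, 0, 0.3, 0, -1],
  [0, 0, 0.34, 0, 0.5, 0, -1],
  [0, 0, 0.34, 0, 0.5, 0, -1],
  [0, 0, 0.34, 0, 0.5, 0, -0.4],
  [0, 0, 0.34, 0, 0.5, 0, -0.4],
])

```text
clock: 4.75
position: [595.3, -126.5, 185.5]
ee_rot: [-0.571, 0.79, -0.116, 0.19]
contact_force: [0.1, 0.4, 1.4]
gripper_width: 25.5
grasp_force: 0.4
```

carry_out([
  [0, 0, 0, 0, 0, -40, -0.4],
  [0, 0, -0.18, 0, 0, -40, -0.4],
  [0, 0, -0.36, 0, 0, -40, -0.4],
  [0, 0, -0.54, 0, 0, -40, -0.4],
  [0, 0, -0.72, 0, 0, -40, -0.4],
])

```text
clock: 5.38
position: [577.8, -128.0, 221.0]
ee_rot: [0.814, -0.536, 0.175, -0.136]
contact_force: [-0.1, 0.2, -0.2]
gripper_width: 25.5
grasp_force: 0.0
```

```bash
python3 -c "
from h import *
nut_state()"
```

```text
phi [ 0.006 -0.001  0.324] Taxis -0.0 T [-0.03  0.89  0.02] q6 0.376 w 25.5 clock 5.375 off [ 1.6 -2.8 46. ] Ftool [-0.2  0.1  0.1]
```

carry_out([
  [0, 0, -0.18, 0, 0, 0, -0.4],
  [0, 0, -0.36, 0, 0, 0, -0.4],
  [0, 0, -0.54, 0, 0, 0, -0.4],
  [0, 0, -0.72, 0, 0, 0, -0.4],
  [0, 0, -0.9, 0, 0, 0, -0.4],
])

```text
clock: 6.0
position: [577.8, -128.0, 221.0]
ee_rot: [0.967, -0.129, 0.217, -0.046]
contact_force: [-0.2, -0.0, 0.5]
gripper_width: 25.4
grasp_force: 0.0
```

carry_out([
  [0, 0, -0.18, 0, 0, 0, -0.4],
  [0, 0, -0.36, 0, 0, 0, -0.4],
  [0, 0, -0.54, 0, 0, 0, -0.4],
  [0, 0, -0.72, 0, 0, 0, -0.4],
  [0, 0, -0.9, 0, 0, 0, -0.4],
])

```text
clock: 6.62
position: [577.9, -128.0, 221.0]
ee_rot: [0.926, 0.305, 0.216, 0.053]
contact_force: [0.2, -0.1, -0.1]
gripper_width: 25.5
grasp_force: 0.0
```

carry_out([
  [0, 0, -0.18, 0, 0, 0, -0.4],
  [0, 0, -0.36, 0, 0, 0, -0.4],
  [0, 0, -0.54, 0, 0, 0, -0.4],
  [0, 0, -0.62, 0, 0, 0, -0.4],
  [0, 0, -0.62, 0, 0, 0, -0.4],
])

```text
clock: 7.25
position: [578.1, -128.0, 221.3]
ee_rot: [0.791, 0.57, 0.19, 0.115]
contact_force: [1.1, 0.3, 0.1]
gripper_width: 25.2
grasp_force: 0.0
```

```bash
sed -i 's/^NG=.*/NG=np.array([601.8,-126.7,181.6])/' h.py
python3 - <<'E'
from h import *
nut_state(); rel(NG+8*n,nut_R(2.745))
g=cam("wrist"); cv2.imwrite("pics/w3.png",g["color"][100:400,80:480])
nut_state()
E
```

```text
phi [0.004 0.007 2.737] Taxis 0.01 T [-0.04  0.9   0.  ] q6 2.788 w 25.2 clock 7.25 off [ 1.1  4.1 46. ] Ftool [0.6 0.9 0.4]
turn [-0.004  0.004 -0.008] shift [ 1.   4.1 38. ]
clock 7.25 pos [ 578.1 -128.   221.3] q [ 0.049  0.18  -0.415 -0.025 -0.528  2.788] F [1.1 0.3 0.1] T [-0.04  0.9   0.  ] w 25.2 0.0
phi [0.004 0.006 2.737] Taxis -0.02 T [-0.07  0.86  0.02] q6 2.788 w 25.4 clock 7.3 off [ 1.   3.8 46.2] Ftool [0.1 0.3 0.3]
```

View pics/w3.png

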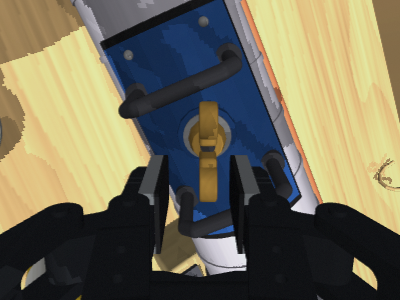

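In the crop the wings are upright at column 208, while the finger centre is at about 198. That agrees with the computed +4 mm correction in y.

carry_out([
  [0, 0, 0, 1, 4, 0, -0.4],
  [0, 0, 0, 1, 4, 38, -0.4],
  [0, 0, 0, 1, 4, 38, -0.4],
  [0, 0, 0, 1, 4, 38, -1],
  [0, 0, 0, 1, 4, 38, -1],
])

```text
clock: 7.92
position: [598.4, -126.7, 190.2]
ee_rot: [0.791, 0.57, 0.191, 0.116]
contact_force: [-0.4, 1.9, -3.1]
gripper_width: 7.1
grasp_force: 60.0
```

```bash
python3 -c "
from h import *
nut_state()"
```

```text
phi [0.003 0.004 2.737] Taxis -0.02 T [0.24 1.37 0.19] q6 2.793 w 7.1 clock 7.925 off [-0.5 -0.5  9.3] Ftool [ 1.2 -2.2  2.7]
```

carry_out([
  [0, 0, 0.17, 0, 0, 0, -1],
  [0, 0, 0.34, 0, 0, 0, -1],
  [0, 0, 0.51, 0, 0, 0, -1],
  [0, 0, 0.68, 0, 0, 0, -1],
  [0, 0, 0.85, 0, 0, 0, -1],
])

```text
clock: 8.55
position: [599.1, -127.5, 190.6]
ee_rot: [0.956, 0.19, 0.223, 0.027]
contact_force: [2.0, -2.3, -4.6]
gripper_width: 7.1
grasp_force: 59.6
```

```bash
python3 -c "
from h import *
nut_state()"
```

```text
phi [ 0.004 -0.     1.883] Taxis -0.13 T [-1.01  0.91 -0.31] q6 1.937 w 7.1 clock 8.55 off [-1.2 -1.   9.3] Ftool [-1.2  2.2  5. ]
```

carry_out([
  [0, 0, 0.17, 0, 0, 0, -1],
  [0, 0, 0.34, 0, 0, 0, -1],
  [0, 0, 0.51, 0, 0, 0, -1],
  [0, 0, 0.68, 0, 0, 0, -1],
  [0, 0, 0.85, 0, 0, 0, -1],
])

```text
clock: 9.18
position: [599.1, -128.5, 190.5]
ee_rot: [0.949, -0.221, 0.214, -0.067]
contact_force: [2.8, -7.0, -5.9]
gripper_width: 7.1
grasp_force: 59.5
```

```bash
python3 -c "
from h import *
nut_state()"
```

```text
phi [ 0.004 -0.002  1.032] Taxis -0.12 T [-2.3   0.87 -0.95] q6 1.087 w 7.1 clock 9.175 off [-2.  -0.7  9.3] Ftool [3.2 6.5 6.3]
```

carry_out([
  [0, 0, 0.17, 0, 0.5, 0, -1],
  [0, 0, 0.34, 0, 1, 0, -1],
  [0, 0, 0.51, 0, 1, 0, -1],
  [0, 0, 0.68, 0, 1, 0, -1],
  [0, 0, 0.85, 0, 1, 0, -1],
])

```text
clock: 9.8
position: [598.2, -129.3, 190.1]
ee_rot: [0.774, -0.593, 0.167, -0.149]
contact_force: [1.5, -7.0, -3.9]
gripper_width: 7.4
grasp_force: 59.7
```

carry_out([
  [0, 0, 0.09, 0, 0, 0, -1],
  [0, 0, 0.18, 0, 0, 0, -1],
  [0, 0, 0.18, 0, 0, 0, -1],
])

```text
clock: 10.18
position: [598.0, -129.4, 190.0]
ee_rot: [0.719, -0.659, 0.153, -0.163]
contact_force: [1.5, -6.4, -4.6]
gripper_width: 7.1
grasp_force: 59.7
```

```bash
python3 -c "
from h import *
nut_state()"
```

```text
phi [ 0.003 -0.003  0.006] Taxis 0.1 T [-1.73  1.17 -0.91] q6 0.065 w 7.1 clock 10.175 off [-2.4  0.   9.3] Ftool [6.5 1.2 4.6]
```

carry_out([
  [0, 0, 0.06, 0, 0, 0, -1],
  [0, 0, 0.1, 0, 0, 0, -1],
  [0, 0, 0.1, 0, 0, 0, -1],
])

```text
clock: 10.55
position: [598.0, -129.3, 190.0]
ee_rot: [-0.687, 0.691, -0.145, 0.169]
contact_force: [1.1, -6.2, -4.5]
gripper_width: 7.4
grasp_force: 71.0
```

```bash
python3 -c "
from h import *
nut_state()"
```

```text
phi [ 0.004 -0.004 -0.086] Taxis -1.33 T [-2.39  1.34  0.37] q6 -0.03 w 7.4 clock 10.55 off [-2.3  0.3  9.3] Ftool [6.4 0.9 4.3]
```

Axial torque rose to 1.33 N·m just past phi=0, so that's the hard stop. Releasing and backing off along the axis.

carry_out([
  [0, 0, 0, 0, 0, 0, 0],
  [0, 0, 0, 0, 0, 0, 0],
  [0, 0, 0, 0, 0, -40, 0],
  [0, 0, 0, 0, 0, -100, 0],
  [0, 0, 0, 0, 0, -140, 0],
])

```text
clock: 11.18
position: [537.8, -132.5, 319.9]
ee_rot: [-0.685, 0.692, -0.146, 0.173]
contact_force: [-0.0, 0.4, -0.2]
gripper_width: 42.7
grasp_force: 0.0
```

Run:
```python
from h import *
nut_state()
g=cam("wrist"); im=g["color"]; 
m=cv2.inRange(cv2.cvtColor(im,cv2.COLOR_BGR2HSV),(12,90,60),(32,255,255))
c=proj(g,NG)[0].astype(int); print(c)
k=m[c[1]-45:c[1]+45,c[0]-24:c[0]+24]; ys,xs=np.nonzero(k); q=np.c_[xs,ys]-[xs.mean(),ys.mean()]; v=np.linalg.svd(q,full_matrices=False)[2][0]
a=proj(g,np.array([NG+22*yd,NG-22*yd])); d=a[0]-a[1]
print("wing vs duct deg",np.degrees(np.arctan2(v[0],v[1])-np.arctan2(d[0],d[1])).round(2),"mod 180")
t=cam("top"); s=cam("side")
cv2.imwrite("pics/c4.png",np.hstack([cv2.resize(im[c[1]-70:c[1]+70,c[0]-60:c[0]+60],None,fx=3,fy=3),cv2.resize(s["color"][180:265,145:245],None,fx=4,fy=4)[:420-80+80].repeat(1,0) if 0 else cv2.copyMakeBorder(cv2.resize(s["color"][180:265,145:245],None,fx=4,fy=4),0,80,0,0,cv2.BORDER_CONSTANT)]))
# lever grip red masks
for g2 in(t,s):
    h=cv2.cvtColor(g2["color"],cv2.COLOR_BGR2HSV); r=cv2.inRange(h,(0,150,70),(6,255,255))|cv2.inRange(h,(174,150,70),(180,255,255))
    nn,l,st,ce=cv2.connectedComponentsWithStats(r); j=1+st[1:,4].argmax(); print(st[j],ce[j].round(1))
    print(proj(g2,np.array([[612.3,144.2,205]])).round(1))
```

```text
phi [-0.003 -0.002 -0.092] Taxis 0.02 T [-0.06  0.81 -0.02] q6 -0.041 w 42.7 clock 11.175 off [ -0.6   3.4 152.5] Ftool [-0.4  0.1  0.1]
[282 200]
wing vs duct deg -0.11 mod 180
[189 185  12  31 304] [194.7 200. ]
[[196.9 158.6]]
[187 222  30  25 370] [201.9 233.8]
[[171.1 206.8]]
```

View pics/c4.png

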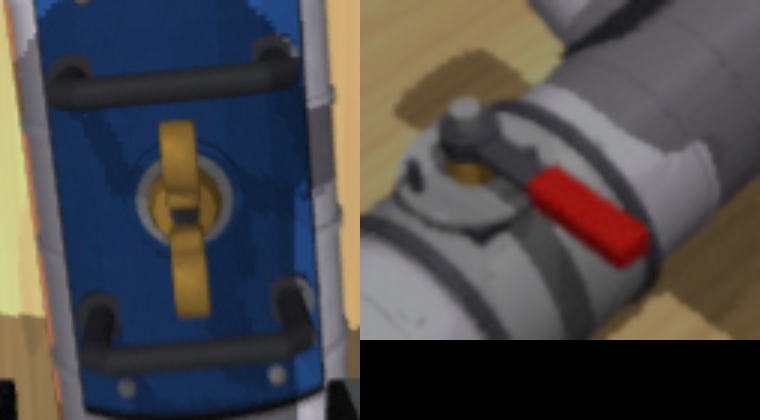

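The wings now lie along the duct, off by 0.1°. The lever is still across it and undisturbed. I'll work out its angle and grip pose.

```bash
cat >> h.py <<'E'
PV=np.array([612.2,144.3,191.])
def ldir(a): # unit vector pivot->grip, a = damper angle
    return -xd*np.cos(a)+yd*np.sin(a)
def lev(a,z,r=74,da=0):   # tool pose gripping; tool x points along pivot->grip? y perpendicular
    d=ldir(a+da); zt=np.array([0,0,-1.]); y=np.array([d[1],-d[0],0])  # candidate
    if (-d[0]*0+y@yd*0)>9: pass
    p=PV+r*ldir(a); p[2]=z
    return p,R.from_matrix(np.c_[np.cross(y,zt),y,zt])
E
python3 - <<'E'
from h import *
t,s=cam("top"),cam("side")
def box(a):
    d=ldir(a); e=np.array([-d[1],d[0],0]); return np.array([PV+(74+i*28)*d+j*9*e+[0,0,k*8] for i in(-1,1) for j in(-1,1) for k in(-1,1)])
def bb(g,P): p=proj(g,P); return np.r_[p.min(0),p.max(0)]
obs=np.r_[189,185,201,216,187,222,217,247]
f=lambda a:np.r_[bb(t,box(a[0])),bb(s,box(a[0]))]-obs
r=least_squares(f,[0.05],diff_step=.01); print(r.x,r.fun.round(1)); print(f([0.]).round(1))
a=r.x[0]; p,Rt=lev(a,250); print(p,Rt.as_matrix().round(2)); rel(p,Rt)
E
```

```text
[0.09392845] [-0.6 -0.3  1.3  2.  -1.  -2.1  2.4  3.2]
[ 4.  -0.5  4.8  2.1  1.4 -3.8  6.2 -0.1]
[538.20523773 145.18042949 250.        ] [[-1.    0.01  0.  ]
 [ 0.01  1.    0.  ]
 [ 0.    0.   -1.  ]]
turn [-0.321  0.385  1.542] shift [-274.7   33.6   69.2]
clock 11.43 pos [ 537.7 -132.3  316.1] q [ 0.043  0.026 -0.339 -0.023 -0.754 -0.041] F [-0.8 -0.   0.3] T [0.01 0.92 0.05] w 43.0 0.0
```

```bash
sed -i 's/y=np.array(\[d\[1\],-d\[0\],0\])  # candidate/y=np.array([-d[1],d[0],0])/; /yd\*0/d' h.py
python3 - <<'E'
from h import *
p,Rt=lev(0.085,250); rel(p,Rt)
E
```

```text
turn [-0.384 -0.323 -1.549] shift [-274.1   33.6   69.2]
clock 11.43 pos [ 537.7 -132.3  316.1] q [ 0.043  0.026 -0.339 -0.023 -0.754 -0.041] F [-0.8 -0.   0.3] T [0.01 0.92 0.05] w 43.0 0.0
```

carry_out([
  [-0.38, -0.32, -1.55, -274, 34, 69, 0],
  [-0.38, -0.32, -1.55, -274, 34, 69, 0],
  [-0.38, -0.32, -1.55, -274, 34, 69, 0],
  [-0.38, -0.32, -1.55, -274, 34, 69, 0],
  [-0.38, -0.32, -1.55, -274, 34, 69, 0],
])

```text
clock: 12.05
position: [537.0, 146.7, 246.9]
ee_rot: [0.942, -0.32, 0.066, -0.077]
contact_force: [0.1, -1.5, -0.4]
gripper_width: 42.6
grasp_force: 0.0
```

Run:
```python
from h import *
p,Rt=lev(0.085,250); rel(p,Rt)
```

```text
turn [-0.158 -0.135 -0.649] shift [ 2.5  0.4 -3.1]
clock 12.05 pos [537.  146.7 246.9] q [ 0.561  0.177 -0.298  0.007 -0.891  0.352] F [ 0.1 -1.5 -0.4] T [-0.25  0.37 -0.01] w 42.6 0.0
```

carry_out([
  [-0.16, -0.135, -0.65, 2, 0, -3, 0],
  [-0.16, -0.135, -0.65, 2, 0, -3, 0],
  [-0.16, -0.135, -0.65, 2, 0, -3, 0],
  [-0.16, -0.135, -0.65, 2, 0, -3, 0],
  [-0.16, -0.135, -0.65, 2, 0, -3, 0],
])

```text
clock: 12.68
position: [539.0, 143.0, 250.6]
ee_rot: [1.0, -0.006, 0.001, 0.0]
contact_force: [0.1, -0.1, -1.1]
gripper_width: 42.7
grasp_force: 0.0
```

Run:
```python
from h import *
p,Rt=lev(0.085,189); rel(p,Rt)
g=cam("wrist"); cv2.imwrite("pics/w5.png",g["color"])
rel(p,Rt)
```

```text
turn [ 0.    -0.002 -0.008] shift [-0.9 -1.5 61.6]
clock 12.68 pos [539.  143.  250.6] q [ 5.510e-01  2.660e-01 -1.530e-01  1.000e-03 -1.150e+00  1.009e+00] F [ 0.1 -0.1 -1.1] T [0.   0.06 0.01] w 42.7 0.0
turn [-0.    -0.002 -0.009] shift [-0.7 -1.7 62. ]
clock 12.72 pos [538.7 142.8 251. ] q [ 5.500e-01  2.650e-01 -1.540e-01  1.000e-03 -1.150e+00  1.008e+00] F [ 0.1 -0.8 -0.2] T [ 0.01  0.03 -0.03] w 42.5 0.0
```

View pics/w5.png

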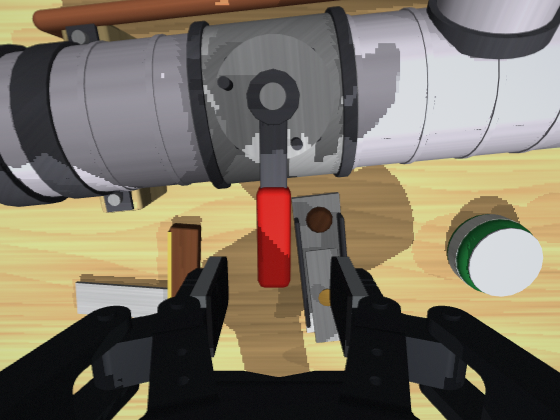

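The red grip at column 274 is upright, and the fingers straddle it with their centre at 280. A shift of about −2 mm in y fits that, so I'll descend and grip.

carry_out([
  [0, 0, 0, -1, -2, 40, 0],
  [0, 0, 0, -1, -2, 62, 0],
  [0, 0, 0, -1, -2, 62, 0],
  [0, 0, 0, -1, -2, 62, -1],
  [0, 0, 0, -1, -2, 62, -1],
])

```text
clock: 13.35
position: [538.9, 145.2, 192.2]
ee_rot: [1.0, -0.005, 0.004, -0.001]
contact_force: [-0.3, 0.2, 1.2]
gripper_width: 16.7
grasp_force: 60.8
```

Run:
```python
from h import *
s=read_state(); rel(s["position"],R.from_quat(s["ee_rot"]))
c=R.from_quat(s["ee_rot"]); p0=s["position"]; a0=0.085
for k in range(1,10):
    a=a0+0.17*k; P=PV+R.from_rotvec([0,0,-0.17*k]).apply(p0-PV); print(k,(0.17*k),c.inv().apply(P-p0).round(1))
```

```text
turn [0. 0. 0.] shift [0. 0. 0.]
clock 13.35 pos [538.9 145.2 192.2] q [ 0.554  0.313 -0.243  0.002 -1.008  1.006] F [-0.3  0.2  1.2] T [0.18 0.19 0.23] w 16.7 60.75259208679199
1 0.17 [  1.1 -12.4   0. ]
2 0.34 [  4.3 -24.4   0.1]
3 0.51 [  9.4 -35.8   0.2]
4 0.68 [ 16.4 -46.1   0.2]
5 0.8500000000000001 [ 25.1 -55.    0.3]
6 1.02 [ 35.1 -62.4   0.4]
7 1.1900000000000002 [ 46.2 -68.    0.5]
8 1.36 [ 58.2 -71.6   0.6]
9 1.53 [ 70.5 -73.1   0.7]
```

carry_out([
  [0, 0, 0.17, 1.1, -12.4, 0, -1],
  [0, 0, 0.34, 4.3, -24.4, 0, -1],
  [0, 0, 0.51, 9.4, -35.8, 0, -1],
  [0, 0, 0.68, 16.4, -46.1, 0, -1],
  [0, 0, 0.85, 25.1, -55, 0, -1],
])

```text
clock: 13.98
position: [564.3, 201.1, 192.3]
ee_rot: [0.908, -0.419, 0.002, -0.003]
contact_force: [-0.2, 3.4, 0.3]
gripper_width: 16.8
grasp_force: 60.7
```

```bash
cat >> h.py <<'E'
def lev_state():
    s=read_state(); c=R.from_quat(s["ee_rot"]); v=s["position"]-PV; x=c.apply([1,0,0])
    e=np.arctan2(v@yd,-(v@xd)); o=np.arctan2(x@yd,-(x@xd))
    print("damper pos",e.round(3),"orient",o.round(3),"(mod pi) r",np.hypot(*v[:2]).round(1),"z",s["position"][2].round(1),"F",s["contact_force"].round(1),"T",s["wrist_torque"].round(2),"w",s["gripper_width"].round(1),"q",s["joints"].round(2),"t",s["clock"])
    for k in range(1,6): print((0.17*k),c.inv().apply(R.from_rotvec([0,0,-0.17*k]).apply(v)-v).round(1))
E
python3 -c "
from h import *
lev_state()"
```

```text
Traceback (most recent call last):
  File "h.py", line 42, in lev_state
    print("damper pos",e.round(3),"orient",o.round(3),"(mod pi) r",np.hypot(*v[:2]).round(1),"z",s["position"][2].round(1),"F",s["contact_force"].round(1),"T",s["wrist_torque"].round(2),"w",s["gripper_width"].round(1),"q",s["joints"].round(2),"t",s["clock"])
                                                                                                                                                                                              ^^^^^^^^^^^^^^^^^^^^^^^^
AttributeError: 'float' object has no attribute 'round'
```

```bash
sed -i 's/s\["gripper_width"\].round(1),"q"/round(s["gripper_width"],1),"q"/' h.py
python3 -c "
from h import *
lev_state()"
```

```text
damper pos 0.953 orient -2.196 (mod pi) r 74.3 z 192.3 F [-0.2  3.4  0.3] T [0.42 0.21 0.32] w 16.8 q [ 0.61  0.38 -0.14  0.   -1.04  0.09] t 13.975
0.17 [  1.2 -12.6   0.1]
0.34 [  4.4 -24.7   0.2]
0.51 [  9.7 -36.2   0.3]
0.68 [ 16.9 -46.6   0.4]
0.8500000000000001 [ 25.7 -55.6   0.5]
```

carry_out([
  [0, 0, 0.17, 1.2, -12.6, 0, -1],
  [0, 0, 0.34, 4.4, -24.7, 0, -1],
  [0, 0, 0.51, 9.7, -36.2, 0, -1],
  [0, 0, 0.6, 13.3, -41.9, 0, -1],
  [0, 0, 0.6, 13.3, -41.9, 0, -1],
])

```text
clock: 14.6
position: [605.0, 219.0, 192.3]
ee_rot: [0.745, -0.667, 0.001, -0.004]
contact_force: [-1.4, 6.4, 0.2]
gripper_width: 16.8
grasp_force: 60.7
```

```bash
python3 -c "
from h import *
lev_state()"
```

```text
damper pos 1.557 orient -1.599 (mod pi) r 75.0 z 192.3 F [-1.4  6.4  0.2] T [ 1.31  0.53 -0.22] w 16.8 q [ 0.6   0.45 -0.03 -0.   -1.09 -0.49] t 14.6
0.17 [  1.3 -12.7   0.1]
0.34 [  4.6 -25.    0.2]
0.51 [ 10.1 -36.5   0.2]
0.68 [ 17.3 -46.9   0.3]
0.8500000000000001 [ 26.3 -56.    0.3]
```

Nearly at the stop. Pushing a little further to seat it, and reading the force.

carry_out([
  [0, 0, 0.04, 0, -3, 0, -1],
  [0, 0, 0.08, 0.3, -6, 0, -1],
  [0, 0, 0.08, 0.3, -6, 0, -1],
])

```text
clock: 14.98
position: [607.3, 219.1, 192.3]
ee_rot: [0.72, -0.694, -0.001, -0.001]
contact_force: [-11.0, 6.4, 5.8]
gripper_width: 16.9
grasp_force: 69.1
```

```bash
python3 -c "
from h import *
lev_state()"
```

```text
damper pos 1.587 orient -1.526 (mod pi) r 75.0 z 192.3 F [-11.    6.4   5.8] T [1.67 3.16 1.58] w 16.9 q [ 0.6   0.46 -0.01 -0.   -1.1  -0.56] t 14.975
0.17 [  0.7 -12.7   0. ]
0.34 [  3.6 -25.1  -0. ]
0.51 [  8.5 -36.9  -0. ]
0.68 [ 15.4 -47.6  -0. ]
0.8500000000000001 [ 23.9 -57.   -0. ]
```

Force rose to 11 N and torque to 1.6 N·m at 1.58 rad, so the lever is at its stop. Releasing straight up.

carry_out([
  [0, 0, 0, 0, 0, 0, 0],
  [0, 0, 0, 0, 0, 0, 0],
  [0, 0, 0, 0, 0, -40, 0],
  [0, 0, 0, 0, 0, -80, 0],
  [0, 0, 0, 0, 0, -110, 0],
])

```text
clock: 15.6
position: [610.6, 216.5, 303.7]
ee_rot: [0.718, -0.697, 0.002, -0.004]
contact_force: [0.2, -0.4, -1.3]
gripper_width: 42.7
grasp_force: 0.0
```

Run:
```python
from h import *
lev_state()
w=cam("wrist")["color"]; t=cam("top"); 
h=cv2.cvtColor(w,cv2.COLOR_BGR2HSV); r=cv2.inRange(h,(0,150,50),(6,255,255))|cv2.inRange(h,(174,150,50),(180,255,255))
g=cam("wrist"); nn,l,st,ce=cv2.connectedComponentsWithStats(r); j=1+st[1:,4].argmax(); ys,xs=np.nonzero(l==j)
v=np.linalg.svd(np.c_[xs,ys]-ce[j],full_matrices=False)[2][0]; a=proj(g,np.array([PV+50*yd+[0,0,8],PV+98*yd+[0,0,8]])); d=a[1]-a[0]
print(ce[j],proj(g,PV+74*yd+[0,0,8]).round(1),np.degrees(np.arctan2(v[0],v[1])-np.arctan2(d[0],d[1])).round(2))
cv2.imwrite("pics/f.png",np.hstack([w[:, :400],cv2.resize(t["color"][80:300,80:480],(400,220)) if 0 else cv2.copyMakeBorder(t["color"][80:300,90:490],0,200,0,0,cv2.BORDER_CONSTANT)]))
```

```text
damper pos 1.631 orient -1.518 (mod pi) r 72.3 z 303.7 F [ 0.2 -0.4 -1.3] T [ 0.04 -0.    0.01] w 42.7 q [ 0.59  0.39  0.16  0.   -1.33 -0.56] t 15.6
0.17 [  1.1 -12.2   0.1]
0.34 [  4.3 -24.1   0.2]
0.51 [  9.5 -35.2   0.3]
0.68 [ 16.4 -45.3   0.3]
0.8500000000000001 [ 25.  -54.1   0.4]
[285.44859813 214.93605509] [[288.3 216. ]] 0.27
```

View pics/f.png

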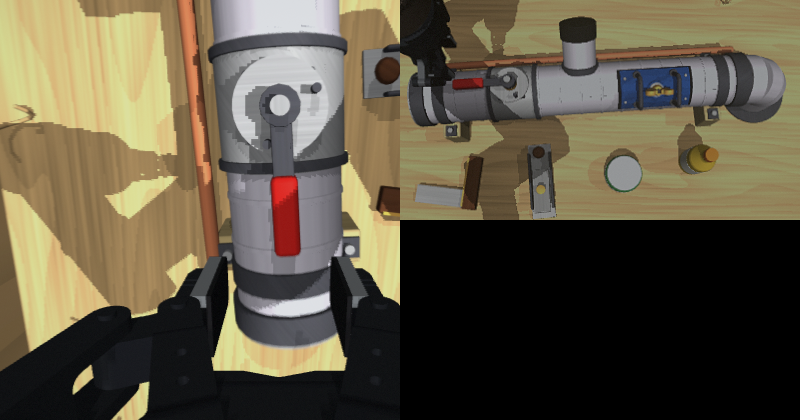

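The wrist view shows the red grip at (285,215), in line with the duct to within 0.3°. The top view shows the wings along the duct, the bystanders where they were, and the gripper clear.

```bash
python3 -c "
from bench import *
print(job_done())"
```

```text
the job is handed in; nothing more can be done
None
```

I tightened the wing nut to its hard stop, then swung the damper lever to its open stop in line with the duct. I let go of everything, left the tools, bottle and tin where they were, and handed the job in at about 16 s; no verdict came back.

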